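# Fasten the instrument case with its hasp and snap hook

### The job

Fasten the instrument case: swing the steel hasp over its staple until it lies flat in the lid, then slide the blue snap hook that lies on the lid against the staple so that its sprung gate is pressed open and snaps shut again with one leg of the staple caught inside the hook. Leave the hook lying flat on the lid and let go of it; do not disturb the other things on the lid and the bench.

Things in the scene. Friction and masses are not known exactly. Their poses are not given: they have to be found in the camera images.
- case: grey instrument case, fixed, 280 (its x) x 340 (its y) x 80 mm high, lid shut. Origin under its middle, on the bench; x points away from its carrying handle, y to its left, z up. The top is flat at z = 80 mm but for the hasp's recess, 8 mm deep (x 46 to 94, y -33 to 108 mm). A steel staple, a closed U of 8 mm bar in the plane x = 70 mm, rises 32 mm above the top, 24 mm clear below its cross bar.
- hasp (a joint): angle of the hasp, rad: 0 = flat in its recess, top face 1 mm below the lid; grows as it swings up (1.57 upright, 2.3 fully back to case +y). Hinge axis along case x, at case x = 70, y = 98, z = 79 mm; closed, it reaches towards case -y. Stays where it is left (friction 0.12 N m, no spring). Starts at 1.2 to 2.0.
- hasp_tab (a point): middle of the solid end tab (24 mm long) of the hasp, on its upper face, 113 mm from the hinge. The hasp is a steel plate 40 x 125 x 4 mm (case x 50 to 90 mm) with a slot 18 x 61 mm, 40 to 101 mm from the hinge, that drops over the staple. The upper face is the one towards case +y when it stands upright.
- hook: snap hook of 12 mm blue bar, loose, flat on the lid between handle and staple, 80 (its x) x 120 (its y) x 12 mm, 0.24 kg. Origin in its middle, 6 mm above the lid. Straight spine along y at x = -34 mm (bar centre), end bars at y = -54 and 54 mm; open inside 56 x 96 mm, corners bevelled. The gate is at x = 34 mm and starts facing the staple (hook axes within 0.3 rad of the case's).
- gate (a joint): angle of the hook's sprung brass gate, rad: 0 = shut, grows to 1.0 as its free end is pressed into the hook. A 9 mm bar, pivot at hook x = 34, y = -20 mm, free end at y = 43 mm beside the nose; the spring shuts it (0.05 N m shut, 0.15 N m fully open). A leg pressed on it near the free end slips past the end into the hook once about 15 to 40 mm deep.
- hook_nose (a point): centre of the rounded tip of the hook's nose, at hook x = 34, y = 50 mm, 12 mm in diameter. Nose and end bar (hook y = 44 to 60 mm) pass between the two staple legs.
- staple_right (a point): axis of the staple's leg on the case's -y side (case x = 70, y = 10 mm), 6 mm above the lid. Leg 8 mm in diameter.
- staple_left (a point): axis of the staple's leg on the case's +y side (case x = 70, y = 50 mm), 6 mm above the lid. Leg 8 mm in diameter.
- tin_b: small white tin with a green lid, 38 mm in diameter, 50 mm high, loose, standing on the lid near its far right corner; origin under its middle; leave alone.
- torque_key: small blue-handled torque key, 19 x 90 x 9 mm, loose, lying on the lid near its left edge; leave alone.
- solder_spool: spool of solder, 64 x 80 x 37 mm, loose on the bench at the left; leave alone.
- cleaner_bottle: white pump bottle, 56 mm in diameter, 118 mm high, loose on the bench at the front left; leave alone.
There are look-alikes about, which are no part of the job. What is shaped like the hook but brown or white is not meant.

How it is judged:
By the outcome, as a careful person would: the job done as asked, in the order asked, and still so for the second after the job is handed in, with the robot touching nothing.
It also fails if it takes over 58 s, if anything falls off the work surface, if the arm or the gripper's body presses on something with over 40 N, if the wrist force passes 120 N, or if a joint passes its speed limit or range.

### The arm

A 6-joint arm with a two-finger parallel gripper is mounted at the origin on a cart in front of the work surface, level with it; the furniture and walls round the work are solid. World frame = base frame: x ahead of the robot, y to its left, z up, the work surface at z = 0. Lengths are in m, angles in rad, forces in N, time in s.
With the tool pointing down it reaches from about 0.25 to 0.725 m from the base axis. Payload 4 kg.
Tool frame: the origin (TCP) lies midway between the tips of the shut fingers; the grasp point (between the pads) lies 19 mm behind it; z points along the fingers, x is the direction in which the jaws open and shut, and the axes are right-handed (so a half turn about z gives the same grasp; the last joint's range is limited). The gripper opens to 85 mm and grips with 20 to 120 N. Pads are 22 mm wide; open, the fingers measure 114 mm over their backs; the gripper's body (76 mm by 85 mm) begins 54 mm behind the grasp point. The pads swing forward as they close: fully open they stand 13 mm farther back than shut.
Start: joints at [-1.171, 0.241, 0.005, 1.335, 0, 1.571], TCP at [0.195, -0.461, 0.201] pointing down, gripper open.
Joint ranges: [-2.72, 2.72], [-1.05, 1.87], [-1.09, 1.28], [-1.99, 2.15], [-1.42, 1.44], [-3.14, 3.14]. Speed limits (rad/s): [2.79, 2.79, 3.14, 3.14, 3.14, 3.14].

### API

Orientations are given as a unit quaternion [x, y, z, w].
In Python, from workcell import bot, vision, ticket gives the robot as it stands.
- The arm moves only by the tool play_rows, never from a script. Its argument "deltas" is one flat list of numbers, 5 for each row, row after row: the opening, from 0 (shut) to 1 (fully open), then the shift along the tool's x, y, z in units of 60 mm (1.0 is 60 mm), then the turn about the tool's z in degrees. A call has 1 to 12 rows; each row shifts and turns the pose as measured when the row begins, along the tool's axes as they then stand; what a row does not reach is not made up. A row lasts 1/8 s, in which the tool goes at most 62.5 mm and 10.7 degrees, less where a joint would pass 70% of its speed; a pose out of reach is approached as far as the arm can. A call is refused whole if a number of a shift passes 1 or a number of a turn 10.7, either way. A call with a gripper value outside its range is refused whole. The fingers move at their own pace and stop on an object; the grip force is fixed at half the most. Time passes only in rows, so rows that do not move let the fingers close. It gives the time, the measured TCP pose, the force and the opening at its end, in the units of the state.
- bot.get_obs(): the state, without advancing time (a new reading comes with each control period).
- vision.camera(name): name is "scene" or "side" or "wrist"; returns a dict with "color" (420x560x3 uint8, blue, green, red), "intrinsics" (3x3 intrinsics, pixels), "rvec" (rotation vector, rad) and "tvec" (3), from world to camera coordinates, as OpenCV has them. Camera axes: x right, y down, z forward; pixel columns grow to the right and rows downward; lengths in m; the calibration is good to about 2 mm. The wrist camera is an equidistant fisheye: a pixel r from the principal point sees the ray r / f radians off the axis. A picture is of the moment at which its call begins. There is no depth.
- ticket.job_done(): hands the job in, once; it reports no verdict.
The state is a dict: "clock": time; "joint_pos": joint angles; "joint_vel": joint speeds; "tau": joint torques, N m; "eef_pos": TCP position; "tool_rot": TCP orientation; "ft_force": force on the tool from outside, world axes, zero at the start; "ft_torque": the same for the moment, N m; "grip_width": finger opening in m.
Only numpy, scipy, OpenCV 4.12 (cv2) and the standard library are available. Lean on these libraries where they do the work, as an engineer would, in place of code of your own. Each camera call takes 0.05 s, during which the arm holds its last target. There are 200 camera calls.

## Working session

There is one attempt and no reset: what is moved stays moved. The work goes in short steps, Python scripts to look and compute and a tool call to move; the robot and the scene stay as the last step left them, time stands still between calls to the robot, and variables do not carry over. Pictures are saved under pics/ and viewed, about 8 in all and at most 12, crops included, and the job is handed in when it is done.

Besides the shell and the picture viewer there is one more tool, called after "Request:" by a JSON object that holds its "api" and its "payload". play_rows: Moves the arm, as the interface text tells. Its arguments: {"type":"object","properties":{"deltas":{"type":"array"}},"required":["deltas"]}

```bash
ls; mkdir -p pics
python3 - <<'E'
from workcell import bot, vision
import cv2,numpy as np
o=bot.get_obs();print({k:np.round(v,3) for k,v in o.items()})
for n in ("scene","side"):
    c=vision.camera(n);cv2.imwrite(f"pics/{n}0.png",c["color"])
    R=cv2.Rodrigues(np.array(c["rvec"]))[0];print(n,np.round(c["intrinsics"],1).tolist(),"cam at",(-R.T@np.array(c["tvec"]).ravel()).round(3))
E
```

```text
pics
{'clock': np.float64(0.0), 'joint_pos': array([-1.171,  0.241,  0.004,  1.335, -0.   ,  1.571]), 'joint_vel': array([-0.001,  0.001,  0.001,  0.   , -0.001,  0.   ]), 'tau': array([-1.0000e-03, -3.7232e+01,  2.5241e+01,  1.7000e-02,  0.0000e+00,
        0.0000e+00]), 'eef_pos': array([ 0.194, -0.46 ,  0.2  ]), 'tool_rot': array([ 0.833, -0.553, -0.001, -0.001]), 'ft_force': array([ 0.275,  0.141, -0.091]), 'ft_torque': array([-0.02 , -0.005, -0.027]), 'grip_width': np.float64(0.085)}
scene [[434.4, 0.0, 276.4], [0.0, 434.4, 212.1], [0.0, 0.0, 1.0]] cam at [-0.017  0.502  0.818]
side [[461.9, 0.0, 279.7], [0.0, 461.9, 206.6], [0.0, 0.0, 1.0]] cam at [ 0.25  -0.846  0.895]
```

View pics/scene0.png

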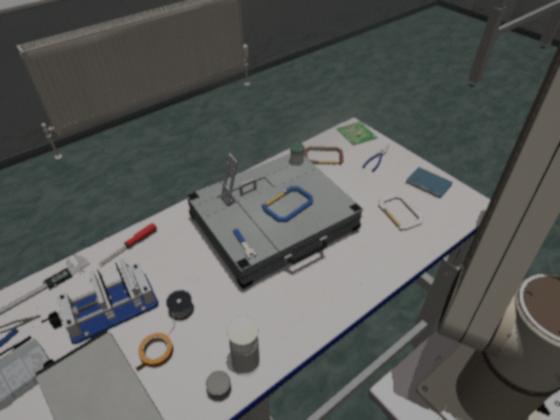

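View pics/side0.png

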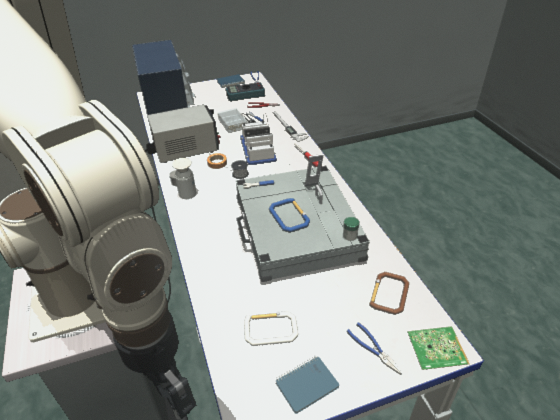

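The case sits near (275,215) in the scene picture and (300,220) in the side picture, with the blue hook at (288,204) and (289,214). The hasp is upright. Next I'll enlarge both.

Run:
```python
import cv2,numpy as np
def crop(n,x,y,w,h,s):
    im=cv2.imread(f"pics/{n}0.png")[y:y+h,x:x+w]
    im=cv2.resize(im,None,fx=s,fy=s,interpolation=cv2.INTER_CUBIC)
    for i in range(0,w,20): cv2.putText(im,str(x+i),(i*s,8),0,.3,(0,0,255),1); cv2.line(im,(i*s,10),(i*s,14),(0,0,255))
    for i in range(0,h,20): cv2.putText(im,str(y+i),(0,i*s+4),0,.3,(0,0,255),1)
    return im
cv2.imwrite("pics/c1.png",crop("scene",175,140,200,140,4))
cv2.imwrite("pics/c2.png",crop("side",225,140,160,150,4))
```

```text
(no output)
```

View pics/c1.png

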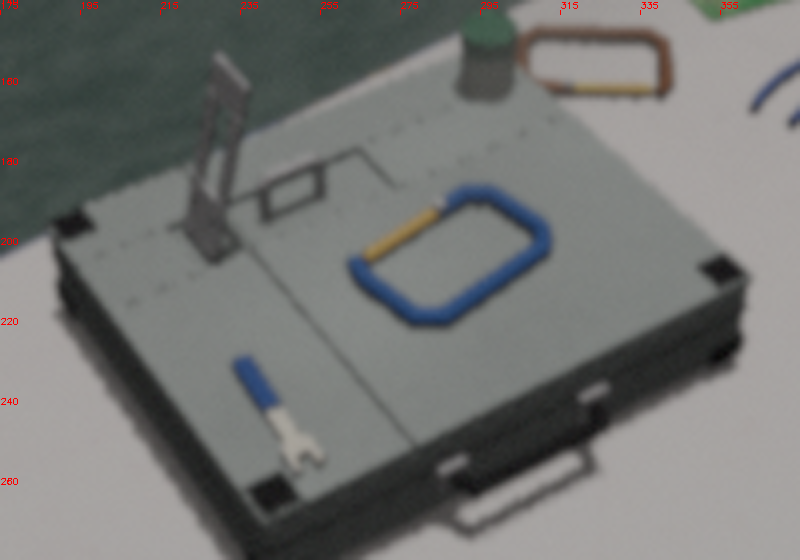

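View pics/c2.png

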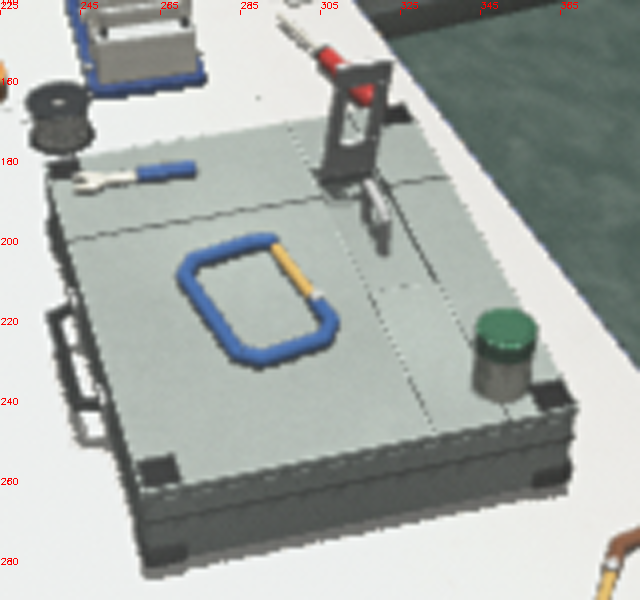

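The scene crop shows the lid corners at (241,271), (362,209) and (189,199), the staple at about (241–255,181–195), and the hasp tip at (230–237,153–161). The gate's free end is at the left nose (265,205). I'll fit the poses.

```bash
cat > h.py <<'E'
import cv2,numpy as np
from scipy.spatial.transform import Rotation as Ro
def RT(c): return cv2.Rodrigues(np.array(c["rvec"],float))[0],np.array(c["tvec"],float).ravel()
def proj(c,P):
    return cv2.projectPoints(np.atleast_2d(P).astype(float),np.array(c["rvec"],float),np.array(c["tvec"],float),np.array(c["intrinsics"],float),None)[0].reshape(-1,2)
def projf(c,P):
    R,t=RT(c);q=np.atleast_2d(P)@R.T+t;K=np.array(c["intrinsics"]);r=np.hypot(q[:,0],q[:,1]);a=np.arctan2(r,q[:,2])
    return np.c_[K[0,2]+K[0,0]*a*q[:,0]/r,K[1,2]+K[1,1]*a*q[:,1]/r]
def plane(c,uv,z,fish=False):
    R,t=RT(c);K=np.array(c["intrinsics"]);uv=np.atleast_2d(uv).astype(float)
    d=(uv-K[:2,2])/[K[0,0],K[1,1]]
    if fish:
        r=np.linalg.norm(d,axis=1,keepdims=True);d=np.c_[d/r*np.sin(r),np.cos(r)]
    else: d=np.c_[d,np.ones(len(d))]
    d=d@R;o=-R.T@t
    return o+d*((z-o[2])/d[:,2])[:,None]
def c2w(p,P):
    P=np.atleast_2d(P)/1000.;c,s=np.cos(p[2]),np.sin(p[2])
    return np.c_[p[0]+c*P[:,0]-s*P[:,1],p[1]+s*P[:,0]+c*P[:,1],P[:,2]]
def w2c(p,W):
    W=np.atleast_2d(W);c,s=np.cos(p[2]),np.sin(p[2]);d=W[:,:2]-p[:2]
    return np.c_[c*d[:,0]+s*d[:,1],-s*d[:,0]+c*d[:,1],W[:,2]]*1000
E
python3 - <<'E'
from h import *
from workcell import vision
from scipy.optimize import least_squares
C={n:vision.camera(n) for n in("scene","side")}
obs=[("scene",(-140,170,80),(241,271)),("scene",(-140,-170,80),(362,209)),("scene",(140,170,80),(189,199)),
("side",(-140,-170,80),(259.5,262.5)),("side",(140,-170,80),(368.7,242)),("side",(-140,170,80),(237,180)),("side",(140,170,80),(328,167)),
("scene",(70,10,112),(255.5,181)),("scene",(70,50,112),(240.5,187.5))]
def hasp(a): return [(50,98+125*-np.cos(a),79+125*np.sin(a)),(90,98-125*np.cos(a),79+125*np.sin(a))]
def res(p):
    r=[proj(C[n],c2w(p,P))[0]-uv for n,P,uv in obs]
    L,Rr=hasp(p[3])
    for n,P,uv in [("scene",L,(237,161)),("scene",Rr,(230.5,153)),("side",L,(308.7,158)),("side",Rr,(322.5,155.5))]: r.append(proj(C[n],c2w(p,P))[0]-uv)
    return np.array(r)
f=min((least_squares(lambda p:res(p).ravel(),[.5,0,a,1.6],loss="soft_l1") for a in(-.6,0,.6)),key=lambda f:f.cost)
p=f.x;print("case",p.round(4));print(res(p).round(1).tolist())
for n in C:
    im=C[n]["color"];hsv=cv2.cvtColor(im,cv2.COLOR_BGR2HSV)
    m=cv2.inRange(hsv,(95,110,50),(125,255,255))
    poly=proj(C[n],c2w(p,[(-130,-140,80),(40,-140,80),(40,75,80),(-130,75,80)])).astype(np.int32)
    k=np.zeros_like(m);cv2.fillPoly(k,[poly],255);m&=k
    ys,xs=np.nonzero(m);W=w2c(p,plane(C[n],np.c_[xs,ys],.088))
    r=cv2.minAreaRect(W[:,:2].astype(np.float32));print(n,len(xs),np.round(r[0],1),np.round(r[1],1),r[2])
np.save("case.npy",p)
E
```

```text
case [ 0.5969  0.0382 -0.0963  1.2627]
[[-0.8, -0.7], [1.6, -0.5], [-3.6, -4.4], [-1.1, 1.4], [-0.3, 0.3], [-2.9, 0.7], [-2.8, -1.1], [-1.2, -3.7], [-0.3, -4.4], [1.1, 0.2], [-0.7, -0.8], [-0.6, -0.1], [-0.1, 0.1]]
scene 282 [-32.5 -24.1] [ 75.5 116.7] 10.85814380645752
side 254 [-26.4 -23.5] [ 77.4 119.1] 10.751955032348633
```

```bash
cat > plan.py <<'E'
# plan.plan([(x,y,z,yaw_deg,opening),...] world waypoints) -> rows from the present pose
from h import *
from workcell import bot
def pose():
    o=bot.get_obs();R=Ro.from_quat(o["tool_rot"]).as_matrix()
    return np.array(o["eef_pos"]),np.degrees(np.arctan2(R[1,0],R[0,0])),o
def plan(wps,step=.055,show=True):
    p,a,o=pose();rows=[]
    for w in wps:
        t=np.array(w[:3]);da=(w[3]-a+180)%360-180
        n=int(max(1,np.ceil(np.linalg.norm(t-p)/(w[5] if len(w)>5 else step)),np.ceil(abs(da)/10)))
        for i in range(n):
            d=(t-p)/n;r=np.radians(a+da*i/n);x=np.array([np.cos(r),np.sin(r),0]);y=np.array([np.sin(r),-np.cos(r),0])
            rows.append([w[4]]+[round(v/.06,2) for v in(d@x,d@y,-d[2])]+[round(-da/n,1)])
        p,a=t,a+da
    for r in rows: print(*r,sep=",",end=",\n")
def stat():
    p,a,o=pose();print("t",round(float(o["clock"]),2),"tcp",p.round(4),"yaw",round(a,1),"F",np.round(o["ft_force"],1),"grip",round(float(o["grip_width"]),4))
    return p,a,o
E
python3 - <<'E'
from plan import *
stat();plan([(.28,-.34,.32,-36,1),(.55,.03,.32,-5.5,0)])
E
```

```text
t 0.2 tcp [ 0.1944 -0.4602  0.2   ] yaw -67.1 F [-0.   0.3 -0.2] grip 0.085
1,-0.32,-0.52,-0.5,-7.8,
1,-0.25,-0.56,-0.5,-7.8,
1,-0.17,-0.59,-0.5,-7.8,
1,-0.09,-0.61,-0.5,-7.8,
0,0.0,-0.85,-0.0,-3.4,
0,0.05,-0.85,-0.0,-3.4,
0,0.1,-0.84,-0.0,-3.4,
0,0.15,-0.83,-0.0,-3.4,
0,0.2,-0.82,-0.0,-3.4,
0,0.25,-0.81,-0.0,-3.4,
0,0.3,-0.79,-0.0,-3.4,
0,0.34,-0.78,-0.0,-3.4,
0,0.39,-0.75,-0.0,-3.4,
```

Request:
{"api": "play_rows", "payload": {"deltas": [1,-0.32,-0.52,-0.5,-7.8,1,-0.25,-0.56,-0.5,-7.8,1,-0.17,-0.6,-0.5,-7.8,1,-0.1,-0.6,-0.5,-7.8,0,0,-0.85,0,-3.4,0,0.05,-0.85,0,-3.4,0,0.1,-0.85,0,-3.4,0,0.15,-0.85,0,-3.4,0,0.2,-0.8,0,-3.4,0,0.25,-0.8,0,-3.4,0,0.3,-0.8,0,-3.4,0,0.35,-0.8,0,-3.4]}}

```text
clock: 1.7
eef_pos: [0.5194, 0.0084, 0.3236]
tool_rot: [0.998, -0.063, 0.0, -0.002]
ft_force: [0.2, 0.0, -0.2]
grip_width: 0.0001
```

Run:
```python
from plan import *
stat();plan([(.55,.03,.32,-5.5,0)])
```

```text
t 1.7 tcp [0.5194 0.0084 0.3236] yaw -7.2 F [ 0.2  0.  -0.2] grip 0.0001
0,0.46,-0.42,0.06,-1.7,
```

Request:
{"api": "play_rows", "payload": {"deltas": [0,0.45,-0.4,0,-1.7,0,0,0,0,0]}}

```text
clock: 1.95
eef_pos: [0.5509, 0.0331, 0.3216]
tool_rot: [0.999, -0.045, -0.001, -0.002]
ft_force: [-0.5, 0.3, -0.8]
grip_width: -0.0002
```

Run:
```python
from plan import *
from workcell import vision
stat();c=vision.camera("wrist");im=c["color"];cv2.imwrite("pics/w0.png",im)
import pickle;pickle.dump(c,open("w0.pkl","wb"))
p=np.load("case.npy");print(np.round(c["intrinsics"],1).tolist())
big=cv2.resize(im,(784,588),interpolation=cv2.INTER_CUBIC)
P=c2w(p,[(70,10,80),(70,50,80),(70,10,112),(70,50,112),(-140,170,80),(-140,-170,80),(140,-170,80),(46,-33,80),(94,-33,80)])
uv=projf(c,P);print(uv.round(1).tolist())
for u in uv: cv2.circle(big,tuple(int(v*1.4) for v in u),3,(0,0,255),1)
cv2.imwrite("pics/w0b.png",big)
```

```text
t 1.95 tcp [0.5509 0.0331 0.3216] yaw -5.1 F [-0.5  0.3 -0.8] grip -0.0002
[[325.2, 0.0, 273.1], [0.0, 325.2, 212.3], [0.0, 0.0, 1.0]]
[[361.4, 163.4], [362.8, 133.0], [368.2, 166.9], [369.8, 134.2], [200.0, 40.4], [208.0, 285.6], [394.6, 284.3], [342.0, 195.0], [376.2, 195.6]]
```

View pics/w0b.png

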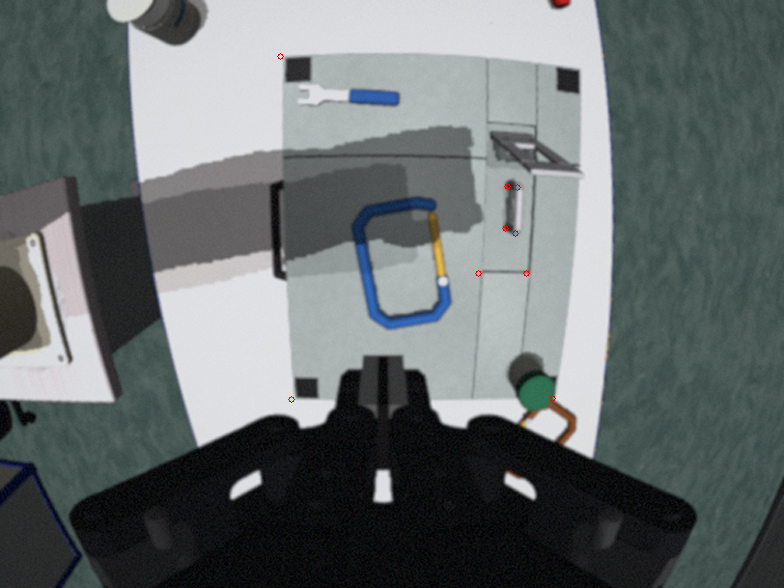

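The wrist view agrees with the case fit to within 2–5 px. The staple tops are at (515,183) and (517,232) in the enlarged picture, the recess corners at (480,271) and (528,272), the gate's free end at the top (433,207), and the hasp tip at (515–582,168–175). I'll refit with these points.

Run:
```python
from plan import *
import pickle
from scipy.optimize import least_squares
c=pickle.load(open("w0.pkl","rb"));im=c["color"]
obs=[((-140,170,80),(285,57)),((-140,-170,80),(293,400)),((140,-170,80),(557,398)),((46,-33,80),(480,271)),((94,-33,80),(528,272)),((140,170,80),(580,69)),((70,10,112),(516,233)),((70,50,112),(516,183)),((46,108,80),(487,123)),((94,108,80),(536,125))]
P=[o[0] for o in obs];uv=np.array([o[1] for o in obs])/1.4
res=lambda p:(projf(c,c2w(p,P))-uv).ravel()
f=least_squares(res,np.load("case.npy")[:3],loss="soft_l1");p=f.x
print("case",p.round(4));print(res(p).round(1))
h=np.array([projf(c,c2w(p,[(50,98-125*np.cos(a),79+125*np.sin(a)),(90,98-125*np.cos(a),79+125*np.sin(a))]))*1.4 for a in np.arange(1.1,1.7,.1)]);print(h.round(0).tolist())
hsv=cv2.cvtColor(im,cv2.COLOR_BGR2HSV);m=cv2.inRange(hsv,(98,120,30),(125,255,255));m[:, :240]=0;m[:130]=0;m[250:]=0;m[:,330:]=0
ys,xs=np.nonzero(m);W=w2c(p,plane(c,np.c_[xs,ys],.088,True));r=cv2.minAreaRect(W[:,:2].astype(np.float32));print("hook",r)
cx,cy=r[0];np.save("case.npy",p)
```

```text
case [ 0.5987  0.0388 -0.0945]
[-2.4 -0.7  0.1 -0.4 -1.9 -0.6  0.6  0.9  0.4  0.7 -0.1 -0.6  1.  -0.2
  2.6  2.8 -0.8 -0.9 -0.3  0.4]
[[[524.0, 203.0], [577.0, 206.0]], [[527.0, 187.0], [581.0, 191.0]], [[530.0, 170.0], [584.0, 174.0]], [[532.0, 151.0], [586.0, 156.0]], [[533.0, 133.0], [588.0, 138.0]], [[533.0, 114.0], [588.0, 120.0]]]
hook ((-29.413509368896484, -24.614974975585938), (76.78153228759766, 117.50727081298828), 10.677838325500488)
```

```bash
cat >> plan.py <<'E'
case=np.load("case.npy")[:3]
def cw(x,y,z,yaw=0,op=0,*s): # waypoint in case mm / deg
    q=c2w(case,[(x,y,z)])[0];return (*q,np.degrees(case[2])+yaw,op,*s)
def cstat():
    p,a,o=stat();print("case frame",w2c(case,[p])[0].round(1),"yaw",round(a-np.degrees(case[2]),1))
E
python3 - <<'E'
from plan import *
plan([cw(70,94,270),cw(70,94,188)])
print("sweep")
w=[]
for t,r in zip([1.25,1.05,.85,.65,.45,.3,.18],[114,115,116,117,118,119,120]): w.append(cw(70,98-r*np.cos(t)+11,79+r*np.sin(t)-1))
import plan as pl
pl.pose=lambda:(np.array(cw(70,94,188)[:3]),np.degrees(case[2]),None)
plan(w,step=.03)
E
```

```text
0,0.49,-0.44,0.22,0.1,
0,0.49,-0.44,0.22,0.1,
0,0.49,-0.44,0.22,0.1,
0,0.49,-0.44,0.22,0.1,
0,0.0,0.0,0.68,-0.0,
0,0.0,0.0,0.68,-0.0,
sweep
0,0.0,0.35,0.03,-0.0,
0,-0.0,0.35,0.14,-0.0,
0,0.0,0.32,0.21,-0.0,
0,-0.0,0.28,0.27,-0.0,
0,0.0,0.22,0.32,-0.0,
0,0.0,0.12,0.27,-0.0,
0,0.0,0.07,0.23,-0.0,
```

Request:
{"api": "play_rows", "payload": {"deltas": [0,0.5,-0.45,0.22,0,0,0.5,-0.45,0.22,0,0,0.5,-0.45,0.22,0,0,0.5,-0.45,0.22,0,0,0,0,0,0]}}

```text
clock: 2.62
eef_pos: [0.6798, 0.1247, 0.2695]
tool_rot: [0.999, -0.05, -0.002, -0.0]
ft_force: [-0.2, -1.0, 0.1]
grip_width: -0.0001
```

Run:
```python
from plan import *
cstat();plan([cw(70,94,188)])
```

```text
t 2.62 tcp [0.6798 0.1247 0.2695] yaw -5.7 F [-0.2 -1.   0.1] grip -0.0001
case frame [ 72.6  93.2 269.5] yaw -0.3
0,-0.02,-0.01,0.68,-0.2,
0,-0.02,-0.01,0.68,-0.2,
```

Request:
{"api": "play_rows", "payload": {"deltas": [0,-0.02,-0.01,0.68,0,0,-0.02,-0.01,0.68,0,0,0,0,0,0,0,0,0.35,0.03,0,0,0,0.35,0.14,0,0,0,0.32,0.21,0]}}

```text
clock: 3.38
eef_pos: [0.6726, 0.0557, 0.1784]
tool_rot: [0.999, -0.053, 0.008, -0.001]
ft_force: [0.0, 0.6, 0.0]
grip_width: -0.0003
```

Run:
```python
from plan import *
from workcell import vision
cstat()
c=vision.camera("side");cv2.imwrite("pics/s1.png",cv2.resize(c["color"][130:280,225:400],None,fx=4,fy=4,interpolation=cv2.INTER_CUBIC))
plan([cw(70,98-118*np.cos(.65)+11,78+118*np.sin(.65))]+[cw(70,98-r*np.cos(t)+11,79+r*np.sin(t)-1) for t,r in((.45,119),(.3,120),(.18,120))])
```

```text
t 3.38 tcp [0.6726 0.0557 0.1784] yaw -6.1 F [0.  0.6 0. ] grip -0.0003
case frame [ 71.9  23.8 178.4] yaw -0.7
0,-0.02,0.09,0.46,-0.8,
0,-0.0,0.22,0.33,-0.0,
0,-0.0,0.12,0.27,-0.0,
0,0.0,0.06,0.23,-0.0,
```

View pics/s1.png

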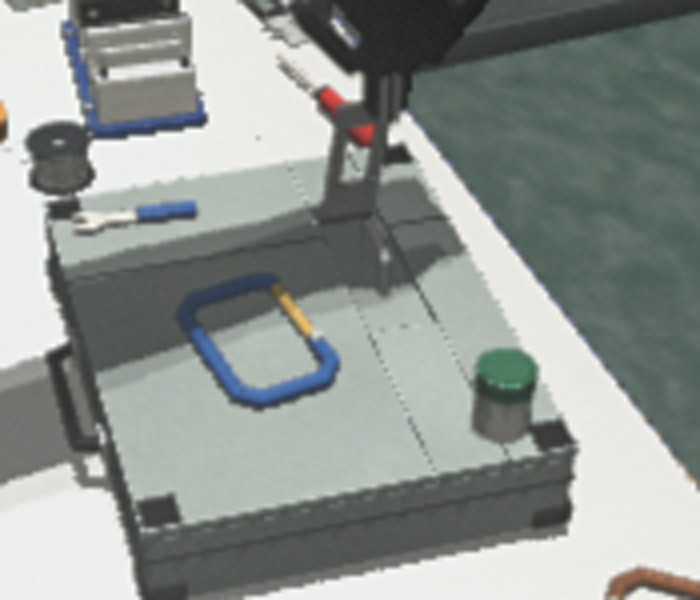

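Run:
```python
from plan import *
from workcell import vision
p,a,o=pose();c=vision.camera("side")
f=lambda P:((proj(c,P)-[225,130])*4).round(0).tolist()
print("tcp",f(p))
for t in np.arange(.7,1.8,.1): print(round(t,1),f(c2w(case,[(50,98-125*np.cos(t),79+125*np.sin(t)),(90,98-125*np.cos(t),79+125*np.sin(t))])))
w=vision.camera("wrist");cv2.imwrite("pics/w1.png",w["color"])
```

```text
tcp [[382.0, 165.0]]
0.7 [[359.0, 207.0], [417.0, 197.0]]
0.8 [[355.0, 189.0], [413.0, 179.0]]
0.9 [[351.0, 170.0], [409.0, 161.0]]
1.0 [[347.0, 153.0], [405.0, 143.0]]
1.1 [[342.0, 136.0], [400.0, 126.0]]
1.2 [[338.0, 120.0], [395.0, 111.0]]
1.3 [[332.0, 105.0], [390.0, 96.0]]
1.4 [[327.0, 92.0], [384.0, 83.0]]
1.5 [[322.0, 80.0], [379.0, 71.0]]
1.6 [[317.0, 70.0], [373.0, 61.0]]
1.7 [[312.0, 62.0], [367.0, 53.0]]
```

View pics/w1.png

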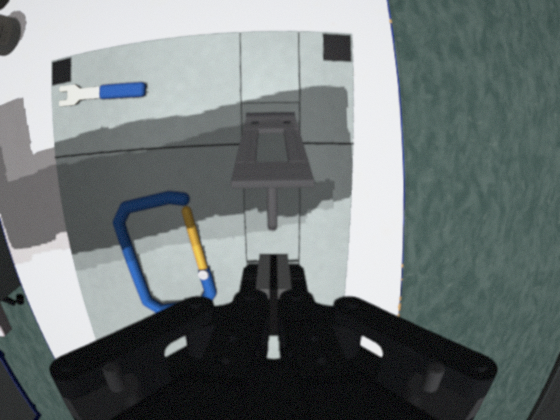

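Run:
```python
from plan import *
import pickle
from workcell import vision
p,a,o=pose();c=vision.camera("wrist");R,t=RT(c);print("cam",w2c(case,[-R.T@t]).round(0),"axis",R[2].round(2))
stat()
print(projf(c,[p,p+[0,0,.02],p+[0,0,.05]]).round(0).tolist())
for th in (1.0,1.1,1.2,1.3): print(th,projf(c,c2w(case,[(50,98-125*np.cos(th),79+125*np.sin(th)),(90,98-125*np.cos(th),79+125*np.sin(th))])).round(0).tolist())
print("staple",projf(c,c2w(case,[(70,10,112),(70,50,112)])).round(0).tolist())
```

```text
cam [[ 70.  96. 350.]] axis [-0.02 -0.28 -0.96]
t 3.58 tcp [0.6719 0.057  0.1769] yaw -6.1 F [-0.6 -0.7 -0.3] grip -0.0002
[[273.0, 249.0], [273.0, 263.0], [274.0, 293.0]]
1.0 [[235.0, 243.0], [307.0, 242.0]]
1.1 [[232.0, 228.0], [309.0, 227.0]]
1.2 [[230.0, 210.0], [311.0, 208.0]]
1.3 [[228.0, 188.0], [312.0, 186.0]]
staple [[271.0, 233.0], [270.0, 182.0]]
```

The fingers passed over the hasp tip because the descent fell short, and the hasp has not moved (about 1.3 rad). I'll go back and redo it lower.

Request:
{"api": "play_rows", "payload": {"deltas": [0,0,0,-0.8,0,0,0,-0.6,-0.2,0,0,0,-0.7,0,0,0,0,0,0,0,0,0,0,0.45,0,0,0,0,0.4,0,0,0,0,0,0]}}

```text
clock: 4.45
eef_pos: [0.6828, 0.139, 0.1966]
tool_rot: [0.999, -0.052, 0.013, -0.003]
ft_force: [-0.5, -0.2, 0.2]
grip_width: -0.0003
```

Run:
```python
from plan import *
cstat();plan([cw(70,94,184)])
```

```text
t 4.45 tcp [0.6828 0.139  0.1966] yaw -5.9 F [-0.5 -0.2  0.2] grip -0.0003
case frame [ 74.2 107.8 196.6] yaw -0.5
0,-0.07,0.23,0.21,-0.5,
```

Request:
{"api": "play_rows", "payload": {"deltas": [0,-0.07,0,0.25,-0.5,0,0,0,0,0,0,0,0.35,0,0,0,0,0.3,0,0,0,0,0,0,0]}}

```text
clock: 5.08
eef_pos: [0.678, 0.0962, 0.1886]
tool_rot: [0.999, -0.048, 0.018, -0.003]
ft_force: [0.2, -0.2, -0.7]
grip_width: 0.0005
```

Run:
```python
from plan import *
cstat()
plan([cw(70,98-r*np.cos(t)+11,79+r*np.sin(t)-1) for t,r in((1.1,115),(.9,117),(.7,118),(.45,119),(.3,120),(.18,120))],step=.03)
```

```text
t 5.08 tcp [0.678  0.0962 0.1886] yaw -5.6 F [ 0.2 -0.2 -0.7] grip 0.0005
case frame [ 73.5  64.7 188.6] yaw -0.2
0,-0.06,0.13,0.14,-0.2,
0,-0.0,0.34,0.18,-0.0,
0,-0.0,0.29,0.26,-0.0,
0,0.0,0.28,0.4,-0.0,
0,-0.0,0.12,0.27,-0.0,
0,0.0,0.06,0.23,-0.0,
```

Request:
{"api": "play_rows", "payload": {"deltas": [0,-0.05,0.1,0.25,0,0,0,0.3,0.25,0,0,0,0,0,0]}}

```text
clock: 5.45
eef_pos: [0.6747, 0.0713, 0.1597]
tool_rot: [0.999, -0.049, 0.02, -0.004]
ft_force: [0.3, 1.5, 0.0]
grip_width: -0.0001
```

Run:
```python
from plan import *
from workcell import vision
cstat()
p,a,o=pose();q=w2c(case,[p])[0]; y,z=98-(q[1]-11),q[2]-79;print("theta,r of corner",np.arctan2(z,y),np.hypot(y,z))
c=vision.camera("wrist");cv2.imwrite("pics/w2.png",c["color"][100:300,150:430])
for th in (.9,1.0,1.1,1.2,1.3): print(th,(projf(c,c2w(case,[(50,98-125*np.cos(th),79+125*np.sin(th)),(90,98-125*np.cos(th),79+125*np.sin(th))]))-[150,100]).round(0).tolist())
plan([cw(70,98-r*np.cos(t)+11,79+r*np.sin(t)-1) for t,r in((.9,117),(.7,118),(.45,119),(.3,120),(.18,120))],step=.03)
```

```text
t 5.45 tcp [0.6747 0.0713 0.1597] yaw -5.7 F [0.3 1.5 0. ] grip -0.0001
case frame [ 72.6  39.6 159.7] yaw -0.3
theta,r of corner 0.8607341256222392 106.47050882181581
0.9 [[83.0, 193.0], [156.0, 192.0]]
1.0 [[81.0, 183.0], [158.0, 182.0]]
1.1 [[79.0, 170.0], [161.0, 168.0]]
1.2 [[76.0, 152.0], [163.0, 150.0]]
1.3 [[74.0, 130.0], [166.0, 129.0]]
0,-0.05,0.07,-0.15,-0.2,
0,-0.0,0.29,0.26,-0.0,
0,0.0,0.28,0.4,-0.0,
0,-0.0,0.12,0.27,-0.0,
0,0.0,0.06,0.23,-0.0,
```

View pics/w2.png

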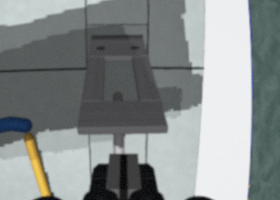

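The wrist crop still shows the tip edge at row 131, which puts the hasp at 1.3 rad, although the TCP is past it. I'll check this in the scene and side views together.

Run:
```python
from plan import *
from workcell import vision
p,a,o=pose();out=[]
for n in("scene","side"):
    c=vision.camera(n);im=c["color"].copy();u=proj(c,[p])[0]
    x,y=int(u[0]-25),int(u[1]-35)
    b=cv2.resize(im[y:y+75,x:x+50],None,fx=8,fy=8,interpolation=cv2.INTER_CUBIC)
    cv2.circle(b,tuple(int(v) for v in(u-[x,y])*8),4,(0,0,255),1)
    for th,col in((1.3,(0,255,0)),(.86,(255,0,255))):
        for q in proj(c,c2w(case,[(50,98-125*np.cos(th),79+125*np.sin(th)),(90,98-125*np.cos(th),79+125*np.sin(th))])): cv2.circle(b,tuple(int(v) for v in(q-[x,y])*8),4,col,1)
    out.append(b)
cv2.imwrite("pics/two.png",np.clip(np.hstack(out).astype(float)*1.5,0,255).astype(np.uint8))
```

```text
(no output)
```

View pics/two.png

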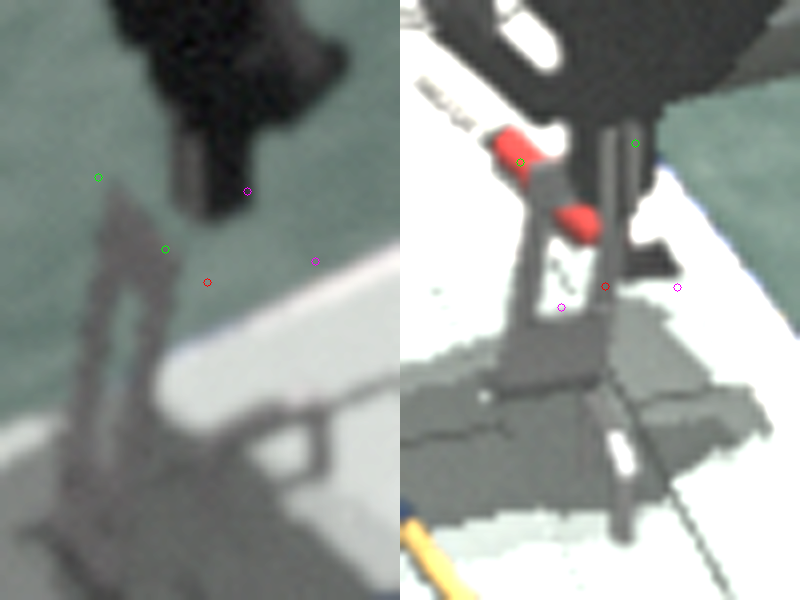

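Run:
```python
from plan import *
from workcell import vision
p,a,o=pose();M=[];U=[]
for n,q in(("scene",(208,217)),("side",(622-400,203))):
    c=vision.camera(n);u=proj(c,[p])[0];U.append(np.array(q)/8+[int(u[0]-25),int(u[1]-35)])
    R,t=RT(c);M.append(np.array(c["intrinsics"])@np.c_[R,t])
X=cv2.triangulatePoints(M[0],M[1],U[0],U[1]);X=(X[:3]/X[3]).T
print("tip",X.round(3),"case",w2c(case,X).round(1),"tcp case",w2c(case,[p]).round(1))
print([ (np.array(m@np.r_[X[0],1])[:2]/(m@np.r_[X[0],1])[2]-u).round(1) for m,u in zip(M,U)])
R=Ro.from_quat(o["tool_rot"]).as_matrix();print(R.round(3).tolist(), o["joint_pos"])
c=vision.camera("wrist");R,t=RT(c);print("tcp in cam",(R@p+t).round(4))
```

```text
tip [[0.677 0.072 0.19 ]] case [[ 75.   40.9 189.7]] tcp case [[ 73.7  41.5 161.6]]
[array([-1.3, -1.8]), array([-1.1,  1.4])]
[[0.994, -0.096, 0.043], [-0.097, -0.995, 0.007], [0.042, -0.011, -0.999]] [0.10661598 0.5871975  0.42693207 1.3668138  0.00237848 1.77417005]
tcp in cam [-0.0002  0.0211  0.1858]
```

Run:
```python
from plan import *
from workcell import vision
p,a,o=pose();R=Ro.from_quat(o["tool_rot"]).as_matrix();c=vision.camera("wrist")
for b in(0,10,20,25,30,35): print(b,projf(c,[p+R@np.array([0,s,-b])/1000 for s in(-11,0,11)]).round(0)[:,1], projf(c,[p+R@np.array([s,-11,-b])/1000 for s in(-14.5,14.5)]).round(0)[:,0])
im=c["color"];g=cv2.cvtColor(im,cv2.COLOR_BGR2GRAY);print(g[240:300:3,262:288:4].tolist())
```

```text
0 [231. 249. 266.] [247. 299.]
10 [237. 256. 274.] [246. 300.]
20 [244. 263. 282.] [244. 301.]
25 [248. 268. 287.] [243. 302.]
30 [252. 272. 292.] [242. 303.]
35 [256. 277. 297.] [241. 304.]
[[97, 95, 95, 197, 195, 200, 201], [95, 100, 94, 193, 193, 196, 195], [146, 190, 109, 193, 195, 195, 199], [149, 203, 156, 198, 201, 201, 199], [145, 190, 144, 185, 189, 190, 188], [61, 67, 42, 30, 65, 64, 80], [64, 61, 35, 4, 58, 64, 68], [60, 62, 37, 17, 56, 65, 62], [65, 63, 30, 7, 60, 59, 65], [66, 60, 29, 14, 60, 64, 61], [61, 61, 34, 11, 58, 67, 64], [60, 64, 31, 6, 60, 63, 64], [64, 64, 30, 14, 60, 62, 62], [62, 63, 28, 21, 60, 62, 63], [63, 64, 22, 12, 53, 67, 60], [64, 61, 22, 11, 55, 60, 63], [75, 75, 30, 19, 60, 73, 72], [59, 103, 33, 27, 86, 87, 31], [15, 54, 38, 30, 80, 22, 16], [23, 28, 38, 23, 66, 19, 23]]
```

Triangulation and the wrist view agree that the real fingertips are about 28 mm behind the reported TCP, which is why they passed over the hasp. I'll use that offset, open the fingers slightly so they can't drop into the slot, and go back.

Request:
{"api": "play_rows", "payload": {"deltas": [0.2,0,0,-0.7,0,0.2,0,-0.5,-0.3,0,0.2,0,-0.6,0,0,0.2,0,0,0,0,0.2,0,0,0.4,0,0.2,0,0,0.4,0,0.2,0,0,0.2,0,0.2,0,0,0,0]}}

```text
clock: 6.8
eef_pos: [0.6829, 0.141, 0.1643]
tool_rot: [0.999, -0.048, 0.023, -0.004]
ft_force: [0.4, -0.0, -0.5]
grip_width: 0.0168
```

Run:
```python
from plan import *
cstat();plan([cw(70,95,155,0,.2)])
```

```text
t 6.8 tcp [0.6829 0.141  0.1643] yaw -5.5 F [ 0.4 -0.  -0.5] grip 0.0168
case frame [ 74.2 109.7 164.3] yaw -0.1
0.2,-0.07,0.24,0.15,-0.1,
```

Request:
{"api": "play_rows", "payload": {"deltas": [0.2,-0.07,0,0.25,0,0.2,0,0,0.05,0,0.2,0,0.3,0,0,0.2,0,0.3,0,0,0.2,0,0.1,0,0,0.2,0,0,0,0]}}

```text
clock: 7.55
eef_pos: [0.6783, 0.0954, 0.1511]
tool_rot: [0.998, -0.049, 0.027, -0.005]
ft_force: [-1.2, 0.0, -0.5]
grip_width: 0.0172
```

```bash
cat >> plan.py <<'E'
B=29
def hp(t,r): return cw(70,98-r*np.cos(t)+11,79+r*np.sin(t)-B,0,.2,.03)
def hs():
    p,a,o=pose();q=w2c(case,[p])[0];y,z=98-(q[1]-11),q[2]+B-79;print("corner theta %.2f r %.0f"%(np.arctan2(z,y),np.hypot(y,z)))
E
python3 - <<'E'
from plan import *
cstat();hs();plan([hp(.9,114),hp(.7,116),hp(.45,118),hp(.3,120),hp(.15,121)])
E
```

```text
t 7.55 tcp [0.6783 0.0954 0.1511] yaw -5.6 F [-1.2  0.  -0.5] grip 0.0172
case frame [ 73.9  63.9 151.1] yaw -0.2
corner theta 1.15 r 111
0.2,-0.06,0.43,0.2,-0.2,
0.2,0.0,0.3,0.24,-0.0,
0.2,0.0,0.29,0.39,-0.0,
0.2,-0.0,0.14,0.26,-0.0,
0.2,0.0,0.08,0.29,-0.0,
```

Request:
{"api": "play_rows", "payload": {"deltas": [0.2,-0.05,0.4,0.2,0,0.2,0,0.3,0.24,0,0.2,0,0,0,0]}}

```text
clock: 7.92
eef_pos: [0.6736, 0.0541, 0.1249]
tool_rot: [0.998, -0.048, 0.028, -0.006]
ft_force: [0.1, 0.2, 0.9]
grip_width: 0.0169
```

Run:
```python
from plan import *
from workcell import vision
cstat();hs();c=vision.camera("wrist")
im=c["color"][80:320,150:400].copy()
for th in(.5,.7,.9,1.3):
    for q in projf(c,c2w(case,[(50,98-125*np.cos(th),79+125*np.sin(th)),(90,98-125*np.cos(th),79+125*np.sin(th))])): cv2.circle(im,tuple(int(v) for v in q-[150,80]),2,(0,0,255) if th<1 else (0,255,0),1)
cv2.imwrite("pics/w3.png",cv2.resize(im,None,fx=2,fy=2))
plan([hp(.45,118),hp(.3,120),hp(.15,121)])
```

```text
t 7.92 tcp [0.6736 0.0541 0.1249] yaw -5.6 F [0.1 0.2 0.9] grip 0.0169
case frame [ 73.   22.3 124.9] yaw -0.2
corner theta 0.71 r 115
0.2,-0.03,0.17,0.2,-0.1,
0.2,-0.03,0.17,0.2,-0.1,
0.2,-0.0,0.14,0.26,-0.0,
0.2,0.0,0.08,0.29,-0.0,
```

View pics/w3.png

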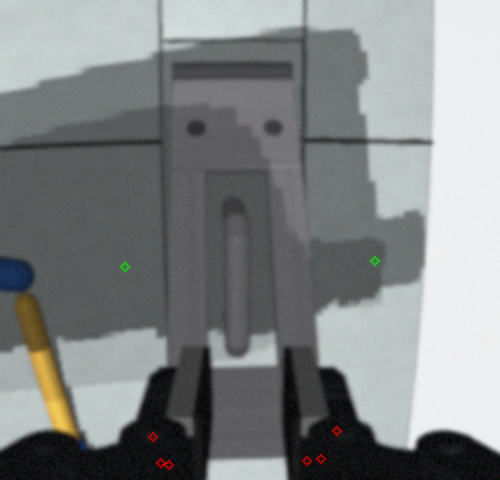

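The hasp is now swinging down under the fingers, with the staple (235,200–355) showing in its slot. Continuing.

Request:
{"api": "play_rows", "payload": {"deltas": [0.2,-0.03,0.17,0.2,0,0.2,-0.03,0.17,0.2,0,0.2,0,0.14,0.26,0,0.2,0,0.08,0.29,0,0.2,0,0,0,0]}}

```text
clock: 8.6
eef_pos: [0.6708, 0.0219, 0.0649]
tool_rot: [0.998, -0.047, 0.029, -0.007]
ft_force: [-0.0, -1.1, 0.3]
grip_width: 0.017
```

Run:
```python
from plan import *
cstat();hs();plan([hp(0,122)])
```

```text
t 8.6 tcp [0.6708 0.0219 0.0649] yaw -5.4 F [-0.  -1.1  0.3] grip 0.017
case frame [ 73.3 -10.   64.9] yaw 0.0
corner theta 0.12 r 120
0.2,-0.05,0.05,0.25,0.0,
```

Request:
{"api": "play_rows", "payload": {"deltas": [0.2,0,0.05,0.15,0,0.2,0,0,0.06,0,0.2,0,0,0.04,0,0.2,0,0,0,0]}}

```text
clock: 9.1
eef_pos: [0.6723, 0.019, 0.0499]
tool_rot: [0.998, -0.047, 0.03, -0.007]
ft_force: [0.6, 0.1, 0.3]
grip_width: 0.0173
```

Request:
{"api": "play_rows", "payload": {"deltas": [0.2,0,0,0.04,0,0.2,0,0,0.04,0]}}

```text
clock: 9.35
eef_pos: [0.6729, 0.019, 0.0491]
tool_rot: [0.998, -0.047, 0.032, -0.006]
ft_force: [-6.7, -0.9, 13.0]
grip_width: 0.0171
```

Contact came at a TCP height of about 0.049 with 13 N, so the hasp is flat and the tip offset is about 29.5 mm. I'll lift, then move over the hook's spine.

Request:
{"api": "play_rows", "payload": {"deltas": [0.2,0,0,0.03,0,0.2,0,0,-0.4,0,0.2,0,0,-0.6,0,0.2,0,0,-0.3,0]}}

```text
clock: 9.85
eef_pos: [0.6664, 0.0185, 0.1279]
tool_rot: [0.998, -0.046, 0.03, -0.006]
ft_force: [0.3, 0.1, 0.1]
grip_width: 0.0173
```

```bash
cat >> plan.py <<'E'
def tipwp(x,y,z,yaw,op,b=29.5,*s): # real fingertip target in case mm, allowing for tilt
    p,a,o=pose();tz=Ro.from_quat(o["tool_rot"]).as_matrix()[:,2]
    w=list(cw(x,y,z,yaw,op,*s));w[:3]=np.array(w[:3])+tz*b/1000;return tuple(w)
def tstat():
    p,a,o=pose();tz=Ro.from_quat(o["tool_rot"]).as_matrix()[:,2];cstat();print("tip case",w2c(case,[p-tz*.0295])[0].round(1),"tz",tz.round(3))
E
python3 - <<'E'
from plan import *
tstat();plan([tipwp(-61,-41,115,10.7,.45)])
E
```

```text
t 9.85 tcp [0.6664 0.0185 0.1279] yaw -5.3 F [0.3 0.1 0.1] grip 0.0173
case frame [ 69.3 -13.8 127.9] yaw 0.1
tip case [ 67.5 -14.2 157.3] tz [ 0.061  0.01  -0.998]
0.45,-0.71,0.15,0.24,-3.5,
0.45,-0.72,0.1,0.24,-3.5,
0.45,-0.73,0.06,0.24,-3.5,
```

Request:
{"api": "play_rows", "payload": {"deltas": [0.45,-0.7,0.15,0.1,-3.5,0.45,-0.7,0.1,0.2,-3.5,0.45,-0.7,0.06,0.2,-3.5,0.45,0,0,0,0]}}

```text
clock: 10.35
eef_pos: [0.5398, 0.0043, 0.0907]
tool_rot: [0.998, 0.049, 0.034, -0.003]
ft_force: [-0.0, -0.2, -0.3]
grip_width: 0.0382
```

Run:
```python
from plan import *
from workcell import vision
tstat();c=vision.camera("wrist");im=c["color"]
hsv=cv2.cvtColor(im,cv2.COLOR_BGR2HSV);m=cv2.inRange(hsv,(98,120,30),(125,255,255))
ys,xs=np.nonzero(m);W=w2c(case,plane(c,np.c_[xs,ys],.088,True))
k=(abs(W[:,0]+29)<60)&(abs(W[:,1]+25)<75);r=cv2.minAreaRect(W[k,:2].astype(np.float32));print("hook",k.sum(),r)
# hasp flat? also keep a picture with the predicted hook outline
H=lambda hx,hy:(-29.4+hx*.983-hy*.186,-24.6+hx*.186+hy*.983,86)
P=[H(*q) for q in((-40,-60),(40,-60),(40,60),(-40,60),(34,50),(34,43),(34,-20),(-34,-10))]+[(70,10,112),(70,50,112),(50,-27,79),(90,-27,79)]
b=cv2.resize(im,(784,588),interpolation=cv2.INTER_CUBIC)
for q in projf(c,c2w(case,P)): cv2.circle(b,tuple(int(v*1.4) for v in q),3,(0,0,255),1)
cv2.imwrite("pics/w4.png",b)
plan([tipwp(-61,-41,83,10.7,.45)])
```

```text
t 10.35 tcp [0.5398 0.0043 0.0907] yaw 5.6 F [-0.  -0.2 -0.3] grip 0.0382
case frame [-55.4 -39.9  90.7] yaw 11.0
tip case [-57.3 -40.4 120.2] tz [ 0.067  0.01  -0.998]
hook 6388 ((-28.6423397064209, -24.52904510498047), (77.54331970214844, 118.68608093261719), 10.950194358825684)
0.45,-0.13,-0.01,0.65,0.3,
```

View pics/w4.png

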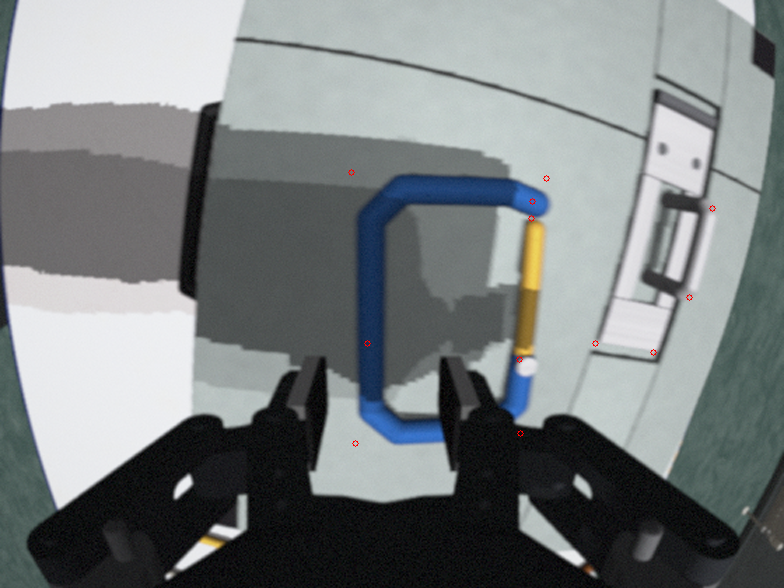

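The hasp lies flat with the staple standing through its slot at (675–690,200–280), and the hook is where I predicted to within 1 mm. Now I'll descend on the spine.

Request:
{"api": "play_rows", "payload": {"deltas": [0.45,-0.06,0,0.35,0,0.45,-0.04,0,0.25,0,0.45,0,0,0,0]}}

```text
clock: 10.78
eef_pos: [0.5481, 0.0046, 0.0595]
tool_rot: [0.998, 0.049, 0.043, -0.003]
ft_force: [-0.9, -0.8, -0.5]
grip_width: 0.0386
```

Run:
```python
from plan import *
tstat();plan([tipwp(-60.3,-41,82.5,10.9,.45)])
```

```text
t 10.78 tcp [0.5481 0.0046 0.0595] yaw 5.6 F [-0.9 -0.8 -0.5] grip 0.0386
case frame [-47.2 -38.8  59.5] yaw 11.0
tip case [-49.7 -39.3  88.9] tz [ 0.085  0.01  -0.996]
0.45,-0.18,-0.01,0.11,0.1,
```

Request:
{"api": "play_rows", "payload": {"deltas": [0.45,-0.2,-0.01,0.05,0,0.45,0,0,0.04,0,0.45,0,0,0,0]}}

```text
clock: 11.15
eef_pos: [0.5391, 0.0043, 0.0551]
tool_rot: [0.998, 0.049, 0.046, -0.003]
ft_force: [0.0, -0.7, 0.1]
grip_width: 0.038
```

Run:
```python
from plan import *
tstat();plan([tipwp(-60.3,-41,82.5,10.9,.45)])
```

```text
t 11.15 tcp [0.5391 0.0043 0.0551] yaw 5.6 F [ 0.  -0.7  0.1] grip 0.038
case frame [-56.1 -40.   55.1] yaw 11.0
tip case [-58.8 -40.5  84.5] tz [ 0.091  0.01  -0.996]
0.45,-0.03,0.0,0.03,0.1,
```

Request:
{"api": "play_rows", "payload": {"deltas": [0.45,-0.02,0,0.04,0,0,0,0,0,0,0,0,0,0,0,0,0,0,0,0,0,0,0,0,0]}}

```text
clock: 11.78
eef_pos: [0.5387, 0.0042, 0.0533]
tool_rot: [0.998, 0.048, 0.046, -0.003]
ft_force: [-0.2, 0.3, 1.4]
grip_width: 0.0094
```

```bash
cat > hook.py <<'E'
from plan import *
from workcell import vision
def hook(n="wrist",gate=True):
    c=vision.camera(n);im=c["color"];hsv=cv2.cvtColor(im,cv2.COLOR_BGR2HSV);m=cv2.inRange(hsv,(98,120,30),(125,255,255))
    ys,xs=np.nonzero(m);W=w2c(case,plane(c,np.c_[xs,ys],.088,n=="wrist"))
    k=(abs(W[:,0])<95)&(abs(W[:,1]+25)<90);r=cv2.minAreaRect(W[k,:2].astype(np.float32))
    print(n,"hook",k.sum(),np.round(r[0],1),np.round(r[1],1),round(r[2],1))
    m=cv2.inRange(hsv,(12,120,60),(30,255,255));ys,xs=np.nonzero(m);W=w2c(case,plane(c,np.c_[xs,ys],.088,n=="wrist"))
    k=(abs(W[:,0])<110)&(abs(W[:,1]+5)<70)
    if k.sum()>5: r=cv2.minAreaRect(W[k,:2].astype(np.float32));print("gate",k.sum(),np.round(cv2.boxPoints(r),0).tolist())
    return c
E
python3 - <<'E'
from hook import *
tstat();hook();hook("side");hook("scene")
E
```

```text
t 11.78 tcp [0.5387 0.0042 0.0533] yaw 5.6 F [-0.2  0.3  1.4] grip 0.0094
case frame [-56.5 -40.1  53.3] yaw 11.0
tip case [-59.2 -40.7  82.7] tz [ 0.092  0.01  -0.996]
wrist hook 8576 [-28.2 -24.4] [ 78.7 119. ] 10.7
gate 1756 [[-8.0, 23.0], [3.0, -36.0], [12.0, -34.0], [1.0, 25.0]]
side hook 114 [-16.9 -66.9] [78.1 34.4] 20.1
gate 31 [[-4.0, 23.0], [5.0, -27.0], [11.0, -25.0], [2.0, 24.0]]
scene hook 131 [-35.9 -13. ] [73.3 92.4] 10.1
gate 13 [[-7.0, 16.0], [-1.0, -28.0], [3.0, -27.0], [-4.0, 17.0]]
```

Request:
{"api": "play_rows", "payload": {"deltas": [0,0,-0.03,0,4,0,0,-0.04,0,4,0,0,-0.04,0,3,0,0,0,0,0]}}

```text
clock: 12.42
eef_pos: [0.5395, 0.0105, 0.0533]
tool_rot: [0.998, -0.05, 0.046, -0.007]
ft_force: [-0.3, 0.9, -0.1]
grip_width: 0.0091
```

Run:
```python
from hook import *
tstat();hook()
```

```text
t 12.43 tcp [0.5395 0.0105 0.0533] yaw -5.8 F [-0.3  0.9 -0.1] grip 0.0091
case frame [-56.3 -33.8  53.3] yaw -0.4
tip case [-59.  -34.3  82.7] tz [ 0.093  0.009 -0.996]
wrist hook 8523 [-25.5 -24.4] [118.9  79.2] 88.9
gate 1752 [[3.0, -42.0], [12.0, -42.0], [12.0, 18.0], [3.0, 18.0]]
```

Request:
{"api": "play_rows", "payload": {"deltas": [0,0.25,0,0.023,0,0,0.25,0,0.023,0,0,0.2,0,0.02,0,0,0,0,0,0]}}

```text
clock: 12.98
eef_pos: [0.5798, 0.0061, 0.0534]
tool_rot: [0.998, -0.049, 0.044, -0.007]
ft_force: [1.5, -0.3, 0.1]
grip_width: 0.0091
```

Run:
```python
from hook import *
tstat();hook()
```

```text
t 12.97 tcp [0.5798 0.0061 0.0534] yaw -5.6 F [ 1.5 -0.3  0.1] grip 0.0091
case frame [-15.8 -34.3  53.4] yaw -0.2
tip case [-18.4 -34.8  82.7] tz [ 0.089  0.01  -0.996]
wrist hook 8555 [ 13.  -22.9] [126.8 108.4] 65.4
gate 1755 [[43.0, -42.0], [53.0, -42.0], [53.0, 18.0], [44.0, 18.0]]
```

Request:
{"api": "play_rows", "payload": {"deltas": [0,0.2,0,0.018,0,0,0.2,0,0.018,0,0,0.15,0,0.014,0,0,0,0,0,0]}}

```text
clock: 13.52
eef_pos: [0.6097, 0.0032, 0.0533]
tool_rot: [0.998, -0.048, 0.041, -0.007]
ft_force: [0.5, -0.2, 1.3]
grip_width: 0.0089
```

Run:
```python
from hook import *
tstat();hook()
```

```text
t 13.53 tcp [0.6097 0.0032 0.0533] yaw -5.6 F [ 0.5 -0.2  1.3] grip 0.0089
case frame [ 14.3 -34.4  53.3] yaw -0.1
tip case [ 11.9 -35.   82.7] tz [ 0.082  0.01  -0.997]
wrist hook 8309 [ 45.3 -24.7] [119.   78.7] 89.6
gate 1809 [[56.0, 14.0], [73.0, -44.0], [82.0, -41.0], [65.0, 17.0]]
```

The gate is opening against the right leg, now about 0.28 rad. Continuing.

Request:
{"api": "play_rows", "payload": {"deltas": [0,0.2,0,0.017,0,0,0.2,0,0.017,0,0,0.1,0,0.008,0,0,0,0,0,0]}}

```text
clock: 14.08
eef_pos: [0.6353, -0.0001, 0.0533]
tool_rot: [0.998, -0.048, 0.036, -0.007]
ft_force: [1.4, -1.3, 1.6]
grip_width: 0.0091
```

Run:
```python
from hook import *
tstat();hook()
```

```text
t 14.07 tcp [ 6.353e-01 -1.000e-04  5.330e-02] yaw -5.6 F [ 1.4 -1.3  1.6] grip 0.0091
case frame [ 40.1 -35.2  53.3] yaw -0.1
tip case [ 38.  -35.7  82.7] tz [ 0.073  0.009 -0.997]
wrist hook 7004 [ 63.4 -25.8] [119.2  63.1] 90.0
gate 1698 [[67.0, 4.0], [100.0, -46.0], [108.0, -42.0], [74.0, 9.0]]
```

Request:
{"api": "play_rows", "payload": {"deltas": [0,0.15,0,0.011,0,0,0.1,0,0.008,0,0,0,0,0,0]}}

```text
clock: 14.5
eef_pos: [0.6505, -0.0012, 0.0533]
tool_rot: [0.998, -0.048, 0.036, -0.007]
ft_force: [-0.8, 0.6, 1.1]
grip_width: 0.009
```

Run:
```python
from hook import *
tstat();hook()
```

```text
t 14.5 tcp [ 0.6505 -0.0012  0.0533] yaw -5.6 F [-0.8  0.6  1.1] grip 0.009
case frame [ 55.3 -34.9  53.3] yaw -0.1
tip case [ 53.2 -35.4  82.7] tz [ 0.072  0.01  -0.997]
wrist hook 6207 [ 59.4 -18.9] [121.7  43.2] 73.2
```

```bash
sed -i 's/<110)/<150)/' hook.py
python3 - <<'E'
from hook import *
hook();hook("side");hook("scene")
E
```

```text
wrist hook 6217 [ 59.5 -18.8] [121.3  43.3] 73.4
gate 1781 [[115.0, -43.0], [124.0, -43.0], [125.0, 17.0], [115.0, 17.0]]
side hook 59 [ 72.  -75.6] [18.5 47.1] 68.9
gate 30 [[119.0, 17.0], [119.0, -31.0], [126.0, -31.0], [125.0, 17.0]]
scene hook 4 [58.2 24.3] [7.5 0. ] 56.8
```

The gate has snapped shut (a straight bar at case x 115–124) with the leg inside. I'll ease the hook back a little, release and lift.

Request:
{"api": "play_rows", "payload": {"deltas": [0,-0.12,0,-0.006,0,0,-0.08,0,-0.004,0,0,0,0,0,0,0.4,0,0,0,0,0.4,0,0,0,0,0.4,0,0,0,0]}}

```text
clock: 15.45
eef_pos: [0.6368, 0.0006, 0.0522]
tool_rot: [0.998, -0.048, 0.036, -0.007]
ft_force: [0.2, -0.5, 0.6]
grip_width: 0.034
```

Run:
```python
from hook import *
tstat();hook()
```

```text
t 15.45 tcp [6.368e-01 6.000e-04 5.220e-02] yaw -5.5 F [ 0.2 -0.5  0.6] grip 0.034
case frame [ 41.5 -34.5  52.2] yaw -0.1
tip case [ 39.4 -35.   81.6] tz [ 0.072  0.011 -0.997]
wrist hook 7556 [ 54.1 -19.8] [126.2  55.8] 74.5
gate 1794 [[103.0, 18.0], [103.0, -42.0], [112.0, -42.0], [112.0, 18.0]]
```

Request:
{"api": "play_rows", "payload": {"deltas": [0.4,0.02,0,-0.3,0,0.4,0.02,0,-0.4,0,0.4,0.02,0,-0.8,0,0.4,0,0,-0.8,0,0.4,-0.6,0,-0.8,0,0.4,-0.8,0,-0.3,0,0.4,-0.6,0,0,0,0.4,0,0,0,0]}}

```text
clock: 16.5
eef_pos: [0.5028, 0.0097, 0.2524]
tool_rot: [0.998, -0.048, 0.034, -0.008]
ft_force: [0.8, -1.1, -0.9]
grip_width: 0.0341
```

Run:
```python
from hook import *
tstat();c=hook();hook("side")
b=cv2.resize(c["color"],(784,588),interpolation=cv2.INTER_CUBIC)
cv2.imwrite("pics/w5.png",b)
```

```text
t 16.5 tcp [0.5028 0.0097 0.2524] yaw -5.5 F [ 0.8 -1.1 -0.9] grip 0.0341
case frame [-92.8 -38.  252.4] yaw -0.1
tip case [-94.8 -38.5 281.8] tz [ 0.068  0.012 -0.998]
wrist hook 1350 [ 65.  -24.9] [ 59.8 117.8] 0.0
gate 289 [[104.0, 16.0], [104.0, -41.0], [113.0, -41.0], [112.0, 17.0]]
side hook 160 [ 66.  -23.7] [ 56.7 120. ] 0.4
gate 26 [[107.0, 16.0], [107.0, -33.0], [113.0, -33.0], [112.0, 16.0]]
```

View pics/w5.png

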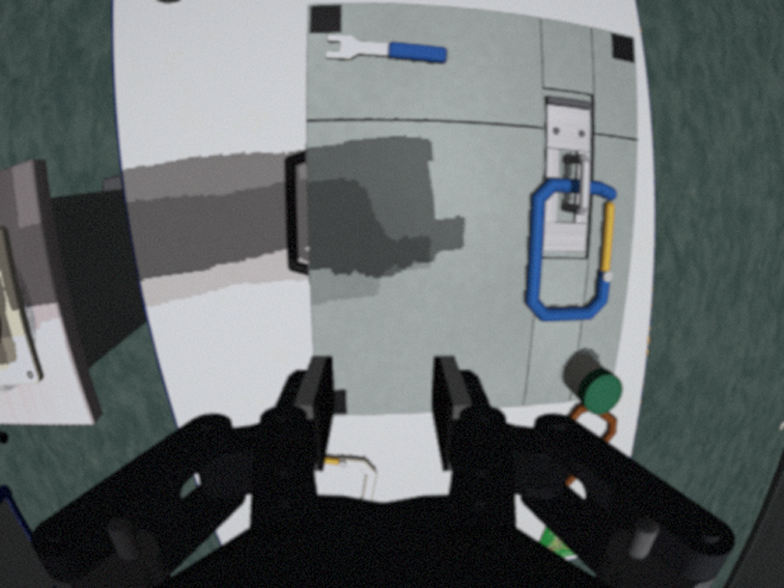

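The hook's end bar passes between the staple legs and the gate is shut at (608,200–275). The right leg is inside the hook, the hasp is flat, and the tin and key are untouched. Handing in.

```bash
python3 -c "
from workcell import ticket
print(ticket.job_done())"
```

```text
the job is handed in; nothing more can be done
None
```

The case is fastened and handed in at about 16.5 s on the robot's clock. I closed the hasp flat over its staple first. Then I slid the blue hook in until its gate sprang open past the right staple leg and shut again, and let go of it and lifted clear.

- **Hook and gate:** the last wrist and side images show the gate straight, at case x of about 104–113 mm, with the right leg (x = 70, y = 10) inside the hook. The hook lies straight on the lid to within half a degree. I did not measure its tilt after release.
- **Hasp:** it was pressed down until it bottomed at about 13 N, and the images show it flat with the staple standing through its slot.
- **Other things:** in the final wrist picture the tin and torque key look untouched. The spool and bottle were outside that view; the arm never went near them, but I did not look again.

**Disagreements:**
- **Fingertip position:** the real fingertips were about 29 mm behind the reported TCP. My first two sweeps passed over the hasp without moving it, and I corrected for this by triangulating the fingertips and then touching down.
- **Tool tilt:** the tool drifted to about 5° of tilt during the moves.
- **Grip reading:** the gripper read 9 mm on the 12 mm bar, but the hook followed the hand without slipping.

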